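Fit the lens on the inspection camera and hold it home

ROBOT

A 7-joint arm with a two-finger parallel gripper is mounted at the origin on the work surface. World frame = base frame: x ahead of the robot, y to its left, z up, the work surface at z = 0. Lengths are in mm, angles in rad, forces in N, time in s.
With the tool pointing down it reaches from about 400 to 875 mm from the base axis. Payload 4.4 kg.
Tool frame: the origin (TCP) lies at the very end of the fingers, on their centre line; the grasp point (between the pads) lies 19 mm behind it; z points along the fingers, y is the line along which they close (so a half turn about z gives the same grasp; the last joint's range is limited). The gripper opens to 85 mm and grips with 20 to 120 N. Pads are 22 mm wide; open, the fingers measure 114 mm over their backs; the gripper's body (76 mm by 85 mm) begins 54 mm behind the grasp point. The pads swing forward as they close: fully open they stand 13 mm farther back than shut.
Start: joints at [-1.31, 0.628, 0.038, 1.517, -0.027, 0.996, -0.02], TCP at [208.636, 615.621, 231.313] pointing down, gripper open.
Joint ranges: [-3.06, 3.06], [-0.37, 2.12], [-1.25, 1.32], [0.18, 2.47], [-1.1, 4.24], [0.23, 1.98], [-2.94, 2.94]. Speed limits (rad/s): [2.57, 2.57, 3.14, 3.14, 3.14, 3.14, 3.14].

INTERFACE

Orientations are given as [roll, pitch, yaw] about the fixed x, y, z axes, in that order (R = Rz(yaw) Ry(pitch) Rx(roll)).
In Python, from cell import read_state, get_image, camera_params, finish_job gives the robot as it stands.
- The arm moves only by the tool arm_command, never from a script. Its argument "deltas" is a list of rows, each an object of numbers: "dx", "dy", "dz": the shift along the world's x, y, z in m; "yaw": the turn about the world's z in degrees; "jaw": the opening, from 0 (shut) to 1 (fully open). A call has 1 to 20 rows; each row is the pose to reach, as a shift and turn from the pose commanded when the call began; what a row does not reach only later rows make up. A row lasts 1/10 s, in which the tool goes at most 50 mm and 8.59 degrees, less where a joint would pass 70% of its speed; a pose out of reach is approached as far as the arm can. A call with a gripper value outside its range is refused whole. The fingers move at their own pace and stop on an object; the grip force is fixed at half the most. Time passes only in rows, so rows that repeat a pose let the fingers close. It gives the time, the measured TCP pose, the force, the opening and the grip force at its end, in the units of the state.
- read_state(): the state, without advancing time (a new reading comes with each control period).
- get_image(name): name is "scene" or "side" or "wrist"; returns (picture, depth): 480x640x3 uint8, red, green, blue; 480x640 float32, mm along the optical axis (not along the pixel's ray), 0 where there is no reading.
- camera_params(name): a dict with "camera_matrix" (3x3 intrinsics, pixels), "extrinsics" (4x4, takes a point from camera to world coordinates). Camera axes: x right, y down, z forward; pixel columns grow to the right and rows downward; lengths in mm; the calibration is good to about 2 mm. The wrist camera is an equidistant fisheye: a pixel r from the principal point sees the ray r / f radians off the axis. A picture is of the moment at which its call begins: read the wrist's pose just before it. camera_params takes no time and is no camera call; for the wrist camera it gives the pose at the moment of the call.
- finish_job(): hands the job in; it is judged then, once.
The state is a dict: "clock": time; "qpos": joint angles; "qd": joint speeds; "tau": joint torques, N m; "eef_pos": TCP position; "tool_rot": TCP orientation; "force": force on the tool from outside, world axes, zero at the start; "torque": the same for the moment, N m; "width": finger opening in mm; "gripper_force": force on a finger pad.
Only numpy, scipy, OpenCV 4.12 (cv2) and the standard library are available. Lean on these libraries where they do the work, as an engineer would, in place of code of your own. Each camera call takes 0.05 s, during which the arm holds its last target. There are 200 camera calls.

TASK

Put the black lens with the knurled collar onto the bayonet mount on top of the inspection camera, and turn it by the collar until its hidden keyways drop over the two pins. Then push it fully home against the spring contact plate and finish while holding it pushed down there; do not let go. Leave the jar, the multimeter and the screwdriver where they are.

Things in the scene. Friction and masses are not known exactly. Their poses are not given: they have to be found in the camera images.
- lens: Loose black lens, upright, 43 mm tall, 0.13 to 0.25 kg; knurled collar 46 mm in diameter from its underside up to 36 mm (red ring on top), then a 43 mm front cell with glass. Origin: centre of the underside, z up. Underside open: bore 28 mm across, 34 mm deep, with two opposed keyways in its wall over the full depth, unseen from outside.
- lens_front (a point): Centre of the lens's front glass, 43 mm above its origin. The keyways pass over the camera's two pins when aligned within about 8 degrees, and fit again after every half turn. The lens's yaw reading has no known relation to the pins' direction: find the fit by turning.
- camera: Fixed grey inspection camera looking up, a 64 x 64 mm block 60 mm high on an 80 x 70 mm foot. Origin: centre of its underside on the bench, z up. On its flat top: the spigot with two pins, and the brass contact plate around it.
- spigot_tip (a point): Tip of the aluminium spigot, 24 mm above the block's top. Spigot 25.6 mm in diameter, tapering to 20 mm over its last 5 mm; two opposed steel pins 5 mm wide reach 17 mm from the axis, their tops 14 mm above the block's top. Their direction differs each time, unrelated to the block's yaw; visible from above.
- seat (a point): Centre of the camera block's flat top, on the spigot axis, 60 mm above the bench. The lens's underside is 14 mm above it when resting on the pins, 4 mm when over the pins and resting on the contact plate, and flush with it when fully home.
- contact_plate (a joint): Brass spring ring around the spigot, standing 4 mm above the block's top: 0 m when up, 0.004 m when the lens is pushed fully home. Its spring pushes up with 4 N at 0, rising to 8 N at 0.004, so it lifts the lens again if let go.
- jar: Closed small clear jar with a white cap, 44 mm in diameter, 55 mm tall, loose; leave alone. Origin: centre of its underside. It and the lens may swap sides of the bench.
- multimeter: Orange multimeter lying flat, 150 x 75 x 38 mm, loose; leave alone. Origin: centre of its underside, long side along x.
- screwdriver: Screwdriver lying on the bench, 180 mm long along its x axis, loose; leave alone. Origin: underside.
There are look-alikes about, which are no part of the job. Of the things shaped like the lens, the black one is meant.

How it is judged (in metres and radians):
At the end, for the whole second after the job is handed in: Through the last second the lens is upright (5 degrees), still, within 3 mm of the spigot axis, its underside within 1.6 mm of the camera's top, the contact plate pressed at least 2.5 mm down, and the fingers bear on the lens with more than 2 N (horizontal distance between lens and seat below 0.003 m and z of lens in the frame of seat between -0.004 and 0.0016 m and angle between lens's own z axis and vertical below 0.09 rad and value of joint contact_plate above 0.0025 m and linear speed of lens below 0.02 m/s and contact force between the fingers and lens above 2 N); the arm keeps its last pose, push and grip.
It fails at once if the jar is moved more than 20 mm or tipped (distance of jar from where it was at the start of the episode above 0.02 m or angle between jar's own z axis and vertical above 0.4 rad).
It fails at once if the multimeter is moved more than 20 mm (distance of multimeter from where it was at the start of the episode above 0.02 m).
It fails at once if the screwdriver is moved more than 20 mm (distance of screwdriver from where it was at the start of the episode above 0.02 m).
It also fails if it takes over 51 s, if anything falls off the work surface, if the arm or the gripper's body presses on something with over 40 N, if the wrist force passes 120 N, or if a joint passes its speed limit or range.

## Working session

There is one attempt and no reset: what is moved stays moved. The work goes in short steps, Python scripts to look and compute and a tool call to move; the robot and the scene stay as the last step left them, time stands still between calls to the robot, and variables do not carry over. Pictures are saved under pics/ and viewed, at most 10 in all, crops included, and the job is handed in when it is done.

Besides the shell and the picture viewer there is one more tool, called after "Emit:" as name([rows], argument=value, ...), one row to a line, values as JSON. arm_command: Moves the arm, as the interface text tells. Its arguments: {"type":"object","properties":{"deltas":{"type":"array"}},"required":["deltas"]}

```bash
mkdir -p pics; cat > h.py <<'E'
import numpy as np, cv2
from cell import *
def snap(n):
    p=camera_params(n); im,d=get_image(n)
    return im[:,:,::-1].copy(),d,np.array(p["camera_matrix"]),np.array(p["extrinsics"])
def cloud(d,K,E):
    v,u=np.mgrid[:480,:640]
    P=np.stack([(u-K[0,2])/K[0,0]*d,(v-K[1,2])/K[1,1]*d,d],-1)
    return P@E[:3,:3].T+E[:3,3]
E
python3 - <<'E'
from h import *
s=read_state();print(s)
a=snap("scene");b=snap("side")
for n,x in(("scene",a),("side",b)):
    np.savez("pics/"+n,im=x[0],d=x[1],K=x[2],E=x[3]);print(n,x[2],x[3])
    cv2.imwrite(f"pics/{n}0.png",x[0])
E
```

```text
{'clock': 0.0, 'qpos': array([-1.3098247 ,  0.62934175,  0.03843379,  1.51837532, -0.02702195,
        0.99627716, -0.02001839]), 'qd': array([-0.0013277 ,  0.00186937,  0.00099731, -0.00015579, -0.00060759,
        0.00060926, -0.00041014]), 'tau': array([-1.07521406e-03, -5.63411915e+01,  1.22673512e+00, -1.93443561e+01,
        1.13329102e-02,  1.05344082e-02,  1.18767183e-07]), 'eef_pos': array([208.40404828, 615.02825827, 230.38941791]), 'tool_rot': array([-3.13970855e+00,  1.52950522e-06,  2.81479713e+00]), 'force': array([ 0.39395256, -0.36910617,  0.14752806]), 'torque': array([0.01696229, 0.04240772, 0.00599547]), 'gripper_force': 0.0, 'width': 85.10335136457104}
scene [[446.04198892   0.         325.37948715]
 [  0.         446.04198892 235.40962194]
 [  0.           0.           1.        ]] [[ 8.26408042e-01  3.43221233e-01 -4.46373088e-01  9.55429518e+02]
 [ 5.62726091e-01 -4.75657682e-01  6.76083660e-01 -6.00188806e+02]
 [ 1.97254796e-02 -8.09906757e-01 -5.86226876e-01  5.83324069e+02]
 [ 0.00000000e+00  0.00000000e+00  0.00000000e+00  1.00000000e+00]]
side [[452.10125495   0.         325.54988443]
 [  0.         452.10125495 242.3043891 ]
 [  0.           0.           1.        ]] [[-9.71303517e-01 -1.52835685e-01  1.82238118e-01  3.76938841e+02]
 [-2.37697784e-01  6.50573984e-01 -7.21285835e-01  7.45083124e+02]
 [-8.32116344e-03 -7.43905065e-01 -6.68233502e-01  7.76461064e+02]
 [ 0.00000000e+00  0.00000000e+00  0.00000000e+00  1.00000000e+00]]
```

View pics/scene0.png

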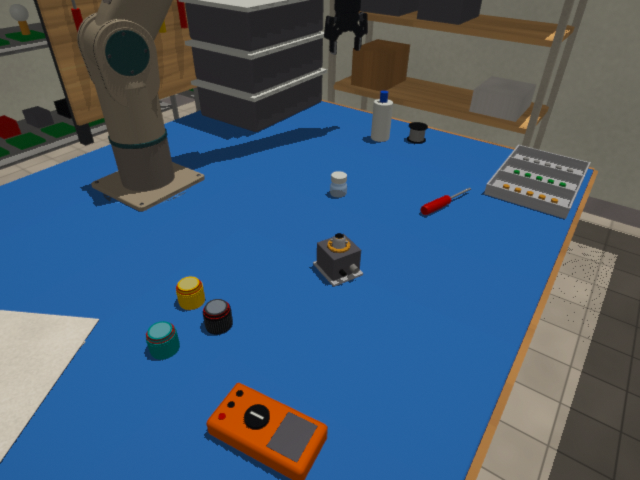

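View pics/side0.png

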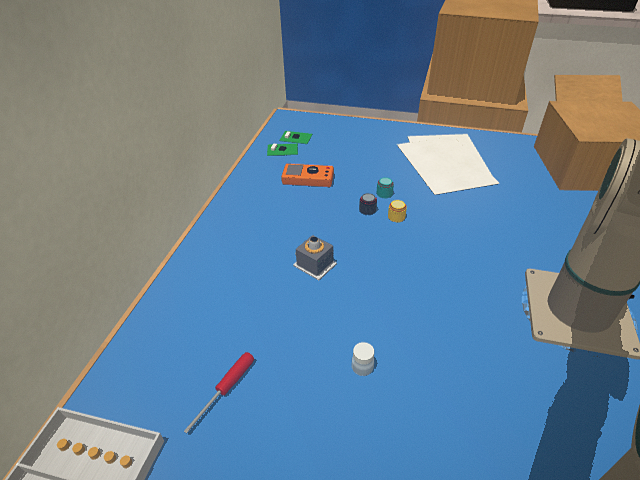

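The scene picture shows the black lens at (217,316), with the teal one at (162,340) and the yellow one at (190,293) close by. The camera is at (340,250) and the jar at (339,184). In the side picture the lens is at (368,204) and the camera at (315,252).

```bash
python3 - <<'E'
from h import *
def rep(n,lab,box,z0,z1):
    z=np.load(f"pics/{n}.npz");P=cloud(z["d"],z["K"],z["E"])
    u0,u1,v0,v1=box;Q=P[v0:v1,u0:u1].reshape(-1,3)
    Q=Q[(Q[:,2]>z0)&(Q[:,2]<z1)]
    if len(Q)<5: print(n,lab,len(Q));return
    c,r=cv2.minEnclosingCircle(Q[:,:2].astype(np.float32))
    print(n,lab,len(Q),"c",np.round(c,1),"r",round(r,1),"med",np.round(np.median(Q,0),1))
for a in [("lens",(198,237,295,338)),("yellow",(172,206,272,312)),("teal",(142,184,318,360))]: rep("scene",*a,39,49)
for a in [("lens",(356,379,190,218)),("yellow",(387,409,196,224)),("teal",(375,396,175,199))]: rep("side",*a,39,49)
rep("scene","tip",(315,362,228,282),79,92);rep("side","tip",(293,337,232,275),79,92)
rep("scene","block",(315,362,228,282),56,62);rep("side","block",(293,337,232,275),56,62)
rep("scene","jar",(325,352,168,200),50,60);rep("side","jar",(350,378,338,378),50,60)
E
```

```text
scene lens 320 c [ 510.6 -253.2] r 21.8 med [ 509.7 -254.    42.2]
scene yellow 279 c [ 454.  -250.2] r 48.7 med [ 428.3 -241.6   42.2]
scene teal 380 c [ 474.8 -342.1] r 21.1 med [ 475.5 -342.4   42.2]
side lens 110 c [ 504.5 -250.4] r 23.4 med [ 506.9 -248.7   42.9]
side yellow 125 c [ 424.6 -236.4] r 23.0 med [ 425.6 -234.6   43.2]
side teal 95 c [ 473.  -337.5] r 22.7 med [ 473.3 -335.4   43. ]
scene tip 67 c [597.1  -9.9] r 12.5 med [597.5 -11.2  82.5]
side tip 54 c [595.4  -5.9] r 11.9 med [594.6  -3.2  83.9]
scene block 424 c [597.1  -9.5] r 44.0 med [606.1 -20.1  58.6]
side block 302 c [594.4  -5.6] r 42.6 med [588.2   6.6  59.5]
scene jar 113 c [432.4 244.1] r 21.2 med [434.3 241.5  53.1]
side jar 307 c [432.5 246.9] r 20.6 med [431.4 248.2  54.5]
```

Emit:
arm_command([
  {"dx": 0.388, "dy": -0.623, "dz": 0, "yaw": -131, "jaw": 1},
  {"dx": 0.388, "dy": -0.623, "dz": 0, "yaw": -131, "jaw": 1},
  {"dx": 0.388, "dy": -0.623, "dz": 0, "yaw": -131, "jaw": 1},
  {"dx": 0.388, "dy": -0.623, "dz": 0, "yaw": -131, "jaw": 1},
  {"dx": 0.388, "dy": -0.623, "dz": 0, "yaw": -131, "jaw": 1},
  {"dx": 0.388, "dy": -0.623, "dz": 0, "yaw": -131, "jaw": 1},
  {"dx": 0.388, "dy": -0.623, "dz": 0, "yaw": -131, "jaw": 1},
  {"dx": 0.388, "dy": -0.623, "dz": 0, "yaw": -131, "jaw": 1},
  {"dx": 0.388, "dy": -0.623, "dz": 0, "yaw": -131, "jaw": 1},
  {"dx": 0.388, "dy": -0.623, "dz": 0, "yaw": -131, "jaw": 1},
  {"dx": 0.388, "dy": -0.623, "dz": 0, "yaw": -131, "jaw": 1},
  {"dx": 0.388, "dy": -0.623, "dz": 0, "yaw": -131, "jaw": 1},
  {"dx": 0.388, "dy": -0.623, "dz": 0, "yaw": -131, "jaw": 1},
  {"dx": 0.388, "dy": -0.623, "dz": 0, "yaw": -131, "jaw": 1},
  {"dx": 0.388, "dy": -0.623, "dz": 0, "yaw": -131, "jaw": 1},
  {"dx": 0.388, "dy": -0.623, "dz": 0, "yaw": -131, "jaw": 1},
  {"dx": 0.388, "dy": -0.623, "dz": 0, "yaw": -131, "jaw": 1},
  {"dx": 0.388, "dy": -0.623, "dz": 0, "yaw": -131, "jaw": 1},
])

```text
clock: 1.9
eef_pos: [595.9, -5.6, 230.7]
tool_rot: [-3.14, 0.001, 0.532]
force: [0.5, 0.5, -0.1]
width: 85.3
gripper_force: 0.0
```

```bash
python3 - <<'E'
from h import *
s=read_state();print(s["clock"],s["eef_pos"],s["tool_rot"],s["qpos"],s["force"])
x=snap("wrist");np.savez("pics/wrist1",im=x[0],d=x[1],K=x[2],E=x[3]);print(x[2],x[3]);cv2.imwrite("pics/wrist1.png",x[0])
E
```

```text
1.9 [595.87979881  -5.61726294 230.74772186] [-3.13964554e+00  6.97568902e-04  5.31618342e-01] [-0.43960459  0.63391125  0.66710028  1.68579684 -0.45682455  0.98476433
 -0.64725117] [ 0.52664386  0.50045709 -0.118756  ]
[[371.64829954   0.         323.05001578]
 [  0.         371.64829954 236.83908975]
 [  0.           0.           1.        ]] [[ 5.06128296e-01 -8.28935390e-01 -2.38118180e-01  6.55743146e+02]
 [-8.62455384e-01 -4.87159713e-01 -1.37281192e-01  2.90089775e+01]
 [-2.20434550e-03  2.74848202e-01 -9.61485105e-01  3.72341128e+02]
 [ 0.00000000e+00  0.00000000e+00  0.00000000e+00  1.00000000e+00]]
```

View pics/wrist1.png

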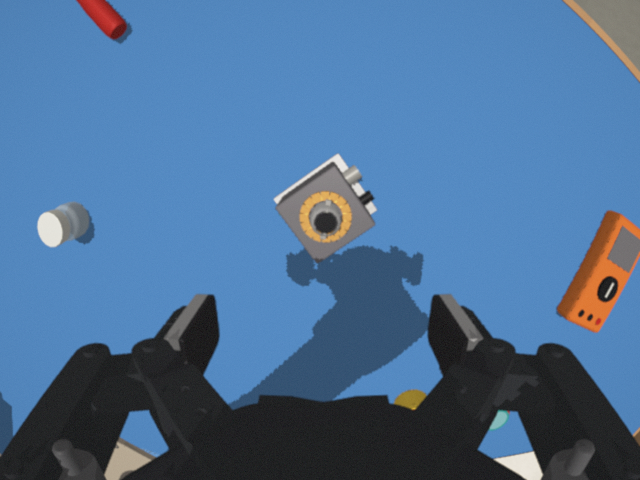

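The wrist picture shows the camera block at (326,210), the orange contact ring centred near (326,217) and the dark spigot tip at (326,220). The fingers are well clear of all of it.

```bash
cat >> h.py <<'E'
def fray(u,v,K,E):
    a=np.array([u-K[0,2],v-K[1,2]])/K[0,0];t=np.hypot(*a);s=np.sinc(t/np.pi)
    return E[:3,:3]@np.array([a[0]*s,a[1]*s,np.cos(t)])
def onz(u,v,z,K,E):
    r=fray(u,v,K,E);return E[:3,3]+r*(z-E[2,3])/r[2]
E
python3 - <<'E'
from h import *
z=np.load("pics/wrist1.npz");im,K,E=z["im"],z["K"],z["E"]
c=im[180:255,290:365];hsv=cv2.cvtColor(c,cv2.COLOR_BGR2HSV)
m=((hsv[...,0]>8)&(hsv[...,0]<28)&(hsv[...,1]>100)).astype(np.uint8)
cs,_=cv2.findContours(m,cv2.RETR_EXTERNAL,cv2.CHAIN_APPROX_NONE)
k=max(cs,key=cv2.contourArea);e=cv2.fitEllipse(k);print(e)
print("ring",onz(e[0][0]+290,e[0][1]+180,64,K,E))
pts=np.array([onz(p[0][0]+290,p[0][1]+180,64,K,E) for p in k]);print(cv2.minEnclosingCircle(pts[:,:2].astype(np.float32)))
d=(cv2.cvtColor(c,cv2.COLOR_BGR2GRAY)<60).astype(np.uint8)
n,l,st,ce=cv2.connectedComponentsWithStats(d)
for i in range(1,n):
    if st[i,4]>60: print("dark",st[i],onz(ce[i][0]+290,ce[i][1]+180,84,K,E))
cv2.imwrite("pics/crop1.png",cv2.resize(c,None,fx=8,fy=8,interpolation=cv2.INTER_CUBIC))
# lens from side/scene: dark collar silhouettes via height-cylinder points
for n,b in(("scene",(198,237,295,338)),("side",(356,379,190,218))):
    y=np.load(f"pics/{n}.npz");P=cloud(y["d"],y["K"],y["E"])[b[2]:b[3],b[0]:b[1]].reshape(-1,3);P=P[(P[:,2]>39)&(P[:,2]<49)]
    print(n,P[:,:2].min(0),P[:,:2].max(0))
E
```

```text
((35.2918586730957, 36.32786560058594), (49.98282241821289, 51.262386322021484), 89.72919464111328)
ring [595.9913869   -7.47835073  64.        ]
((595.6151733398438, -7.678334712982178), 22.389314651489258)
dark [ 25  34  21  19 312] [595.5727238   -7.68765505  84.        ]
scene [ 489.1504293  -274.63366095] [ 532.41128615 -232.73126884]
side [ 485.98379856 -270.1686925 ] [ 527.5082443  -228.73464101]
```

View pics/crop1.png

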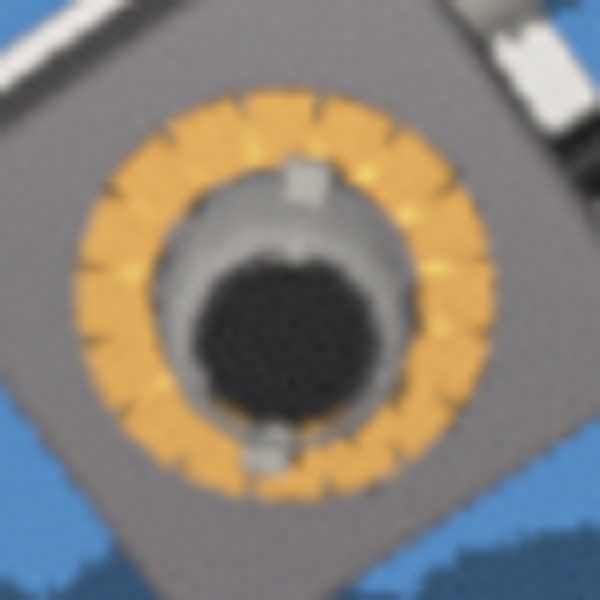

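The crop shows the two pins at (305,180) and (268,450) of the crop, with the spigot centred between them.

Emit:
arm_command([
  {"dx": -0.087, "dy": -0.244, "dz": -0.07, "yaw": 0, "jaw": 1},
  {"dx": -0.087, "dy": -0.244, "dz": -0.07, "yaw": 0, "jaw": 1},
  {"dx": -0.087, "dy": -0.244, "dz": -0.07, "yaw": 0, "jaw": 1},
  {"dx": -0.087, "dy": -0.244, "dz": -0.07, "yaw": 0, "jaw": 1},
  {"dx": -0.087, "dy": -0.244, "dz": -0.07, "yaw": 0, "jaw": 1},
  {"dx": -0.087, "dy": -0.244, "dz": -0.07, "yaw": 0, "jaw": 1},
  {"dx": -0.087, "dy": -0.244, "dz": -0.07, "yaw": 0, "jaw": 1},
  {"dx": -0.087, "dy": -0.244, "dz": -0.07, "yaw": 0, "jaw": 1},
  {"dx": -0.087, "dy": -0.244, "dz": -0.07, "yaw": 0, "jaw": 1},
  {"dx": -0.087, "dy": -0.244, "dz": -0.07, "yaw": 0, "jaw": 1},
])

```text
clock: 2.95
eef_pos: [510.8, -249.3, 161.5]
tool_rot: [-3.141, -0.001, 0.532]
force: [-0.1, -1.2, -0.5]
width: 85.2
gripper_force: 0.0
```

```bash
python3 - <<'E'
from h import *
s=read_state();print(s["clock"],s["eef_pos"],s["tool_rot"],s["qpos"],s["force"])
x=snap("wrist");np.savez("pics/wrist2",im=x[0],d=x[1],K=x[2],E=x[3]);cv2.imwrite("pics/wrist2.png",x[0])
im,d,K,E=x
h=cv2.cvtColor(im,cv2.COLOR_BGR2HSV)
m=(((h[...,0]<6)|(h[...,0]>174))&(h[...,1]>120)&(h[...,2]>60)).astype(np.uint8)
n,l,st,ce=cv2.connectedComponentsWithStats(m)
for i in range(1,n):
    if st[i,4]>60:
        q=np.argwhere(l==i);w=np.array([onz(b,a,36,K,E)[:2] for a,b in q],np.float32)
        print(st[i],cv2.minEnclosingCircle(w))
E
```

```text
2.95 [ 510.77528934 -249.26554598  161.52315097] [-3.14126214e+00 -1.13167459e-03  5.32003600e-01] [ 0.04246068  0.66906299  0.58018202  1.83171149 -0.50052825  0.79057338
 -0.15424163] [-0.1254144  -1.17257071 -0.51564553]
[550 160   8  11  75] ((653.203369140625, -385.17913818359375), 4.6791605949401855)
[295 204  60  58 724] ((508.0682373046875, -252.38168334960938), 22.59354019165039)
[371 302  51  36 146] ((472.12548828125, -342.00994873046875), 21.563684463500977)
```

View pics/wrist2.png

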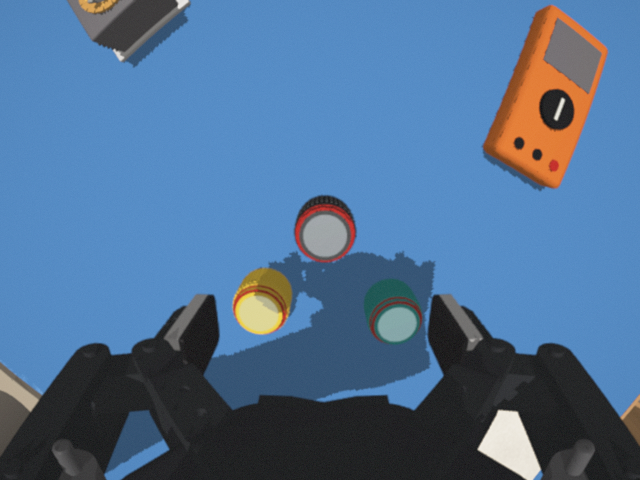

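The wrist picture shows the black lens with its red ring at (325,232). The fingers will pass either side of it, and the yellow and teal lenses lie clear at (262,300) and (392,312).

Emit:
arm_command([
  {"dx": -0.0015, "dy": -0.001, "dz": -0.05, "yaw": 0, "jaw": 1},
  {"dx": -0.0015, "dy": -0.001, "dz": -0.1, "yaw": 0, "jaw": 1},
  {"dx": -0.0015, "dy": -0.001, "dz": -0.12, "yaw": 0, "jaw": 1},
  {"dx": -0.0015, "dy": -0.001, "dz": -0.14, "yaw": 0, "jaw": 1},
  {"dx": -0.0015, "dy": -0.001, "dz": -0.153, "yaw": 0, "jaw": 1},
  {"dx": -0.0015, "dy": -0.001, "dz": -0.153, "yaw": 0, "jaw": 1},
  {"dx": -0.0015, "dy": -0.001, "dz": -0.153, "yaw": 0, "jaw": 1},
  {"dx": -0.0015, "dy": -0.001, "dz": -0.153, "yaw": 0, "jaw": 1},
])

```text
clock: 3.8
eef_pos: [509.0, -252.7, 9.4]
tool_rot: [3.14, -0.001, 0.529]
force: [1.3, -0.6, -0.5]
width: 85.4
gripper_force: 0.0
```

Emit:
arm_command([
  {"dx": -0.0007, "dy": 0, "dz": -0.001, "yaw": 0, "jaw": 1},
  {"dx": -0.0007, "dy": 0, "dz": -0.001, "yaw": 0, "jaw": 0},
  {"dx": -0.0007, "dy": 0, "dz": -0.001, "yaw": 0, "jaw": 0},
  {"dx": -0.0007, "dy": 0, "dz": -0.001, "yaw": 0, "jaw": 0},
  {"dx": -0.0007, "dy": 0, "dz": -0.001, "yaw": 0, "jaw": 0},
  {"dx": -0.0007, "dy": 0, "dz": -0.001, "yaw": 0, "jaw": 0},
  {"dx": -0.0007, "dy": 0, "dz": -0.001, "yaw": 0, "jaw": 0},
  {"dx": -0.0007, "dy": 0, "dz": -0.001, "yaw": 0, "jaw": 0},
  {"dx": -0.0007, "dy": 0, "dz": -0.001, "yaw": 0, "jaw": 0},
  {"dx": -0.0007, "dy": 0, "dz": -0.001, "yaw": 0, "jaw": 0},
])

```text
clock: 4.8
eef_pos: [507.6, -252.5, 7.9]
tool_rot: [3.141, -0.001, 0.528]
force: [-0.8, 1.5, 5.1]
width: 44.7
gripper_force: 61.1
```

Emit:
arm_command([
  {"dx": 0, "dy": 0, "dz": 0.04, "yaw": 0, "jaw": 0},
  {"dx": 0, "dy": 0, "dz": 0.08, "yaw": 0, "jaw": 0},
  {"dx": 0, "dy": 0, "dz": 0.12, "yaw": 0, "jaw": 0},
  {"dx": 0.0883, "dy": 0.2448, "dz": 0.12, "yaw": 0, "jaw": 0},
  {"dx": 0.0883, "dy": 0.2448, "dz": 0.12, "yaw": 0, "jaw": 0},
  {"dx": 0.0883, "dy": 0.2448, "dz": 0.12, "yaw": 0, "jaw": 0},
  {"dx": 0.0883, "dy": 0.2448, "dz": 0.12, "yaw": 0, "jaw": 0},
  {"dx": 0.0883, "dy": 0.2448, "dz": 0.12, "yaw": 0, "jaw": 0},
  {"dx": 0.0883, "dy": 0.2448, "dz": 0.12, "yaw": 0, "jaw": 0},
  {"dx": 0.0883, "dy": 0.2448, "dz": 0.12, "yaw": 0, "jaw": 0},
  {"dx": 0.0883, "dy": 0.2448, "dz": 0.12, "yaw": 0, "jaw": 0},
  {"dx": 0.0883, "dy": 0.2448, "dz": 0.12, "yaw": 0, "jaw": 0},
  {"dx": 0.0883, "dy": 0.2448, "dz": 0.12, "yaw": 0, "jaw": 0},
  {"dx": 0.0883, "dy": 0.2448, "dz": 0.12, "yaw": 0, "jaw": 0},
])

```text
clock: 6.2
eef_pos: [595.5, -9.1, 127.5]
tool_rot: [3.141, 0.0, 0.526]
force: [0.3, -0.4, -2.4]
width: 44.4
gripper_force: 62.6
```

```bash
python3 - <<'E'
from h import *
s=read_state();print(s["clock"],s["eef_pos"],s["tool_rot"],s["force"],s["width"])
im,d,K,E=snap("wrist");cv2.imwrite("pics/wrist3.png",im)
z0=s["eef_pos"][2]-7.9
h=cv2.cvtColor(im,cv2.COLOR_BGR2HSV)
m=(((h[...,0]<6)|(h[...,0]>174))&(h[...,1]>120)&(h[...,2]>60)).astype(np.uint8)
n,l,st,ce=cv2.connectedComponentsWithStats(m)
for i in range(1,n):
    if st[i,4]>60:
        q=np.argwhere(l==i);w=np.array([onz(b,a,z0+36,K,E)[:2] for a,b in q],np.float32)
        print(st[i],cv2.minEnclosingCircle(w))
E
```

```text
6.2 [595.51031899  -9.05862858 127.48679999] [3.14134269e+00 4.02531326e-05 5.26054931e-01] [ 0.31277416 -0.42390931 -2.44899569] 44.416075698836714
[ 32   0  35  18 434] ((654.7363891601562, 144.71334838867188), 10.595983505249023)
[ 260  278  127   86 2378] ((595.6069946289062, -9.128835678100586), 22.690073013305664)
```

View pics/wrist3.png

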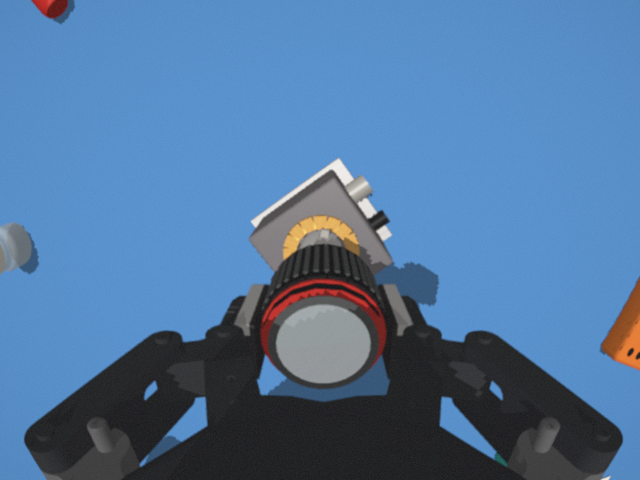

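The wrist picture shows the lens held upright, its red ring at (323,335), centred between the fingers just over the spigot.

Emit:
arm_command([
  {"dx": 0, "dy": 0.0005, "dz": -0.02, "jaw": 0},
  {"dx": 0, "dy": 0.0005, "dz": -0.031, "jaw": 0},
  {"dx": 0, "dy": 0.0005, "dz": -0.031, "jaw": 0},
  {"dx": 0, "dy": 0.0005, "dz": -0.031, "jaw": 0},
  {"dx": 0, "dy": 0.0005, "dz": -0.031, "jaw": 0},
])

```text
invalid input at $.deltas[0]: expected keys dx, dy, dz, yaw, jaw
```

Emit:
arm_command([
  {"dx": 0, "dy": 0.0005, "dz": -0.02, "yaw": 0, "jaw": 0},
  {"dx": 0, "dy": 0.0005, "dz": -0.031, "yaw": 0, "jaw": 0},
  {"dx": 0, "dy": 0.0005, "dz": -0.031, "yaw": 0, "jaw": 0},
  {"dx": 0, "dy": 0.0005, "dz": -0.031, "yaw": 0, "jaw": 0},
  {"dx": 0, "dy": 0.0005, "dz": -0.031, "yaw": 0, "jaw": 0},
])

```text
clock: 6.75
eef_pos: [596.2, -7.4, 96.9]
tool_rot: [3.141, -0.001, 0.528]
force: [-0.9, 0.3, -1.8]
width: 44.5
gripper_force: 62.6
```

Centred over the spigot, so I descend slowly to just above the pins.

Emit:
arm_command([
  {"dx": -0.0003, "dy": 0, "dz": -0.004, "yaw": 0, "jaw": 0},
  {"dx": -0.0003, "dy": 0, "dz": -0.008, "yaw": 0, "jaw": 0},
  {"dx": -0.0003, "dy": 0, "dz": -0.012, "yaw": 0, "jaw": 0},
  {"dx": -0.0003, "dy": 0, "dz": -0.013, "yaw": 0, "jaw": 0},
  {"dx": -0.0003, "dy": 0, "dz": -0.013, "yaw": 0, "jaw": 0},
  {"dx": -0.0003, "dy": 0, "dz": -0.013, "yaw": 0, "jaw": 0},
])

```text
clock: 7.35
eef_pos: [595.5, -7.1, 83.3]
tool_rot: [3.141, -0.0, 0.528]
force: [-0.6, 0.4, -2.1]
width: 44.5
gripper_force: 62.6
```

Emit:
arm_command([
  {"dx": 0, "dy": -0.0003, "dz": -0.002, "yaw": 0, "jaw": 0},
  {"dx": 0, "dy": -0.0003, "dz": -0.003, "yaw": 0, "jaw": 0},
  {"dx": 0, "dy": -0.0003, "dz": -0.004, "yaw": 0, "jaw": 0},
  {"dx": 0, "dy": -0.0003, "dz": -0.004, "yaw": 0, "jaw": 0},
])

```text
clock: 7.75
eef_pos: [596.0, -7.4, 81.5]
tool_rot: [-3.141, -0.002, 0.528]
force: [-4.4, 0.5, 13.9]
width: 44.4
gripper_force: 64.5
```

Emit:
arm_command([
  {"dx": 0, "dy": 0, "dz": 0, "yaw": 5, "jaw": 0},
  {"dx": 0, "dy": 0, "dz": 0, "yaw": 10, "jaw": 0},
  {"dx": 0, "dy": 0, "dz": 0, "yaw": 15, "jaw": 0},
  {"dx": 0, "dy": 0, "dz": 0, "yaw": 20, "jaw": 0},
  {"dx": 0, "dy": 0, "dz": 0, "yaw": 20, "jaw": 0},
])

```text
clock: 8.25
eef_pos: [596.1, -7.7, 80.0]
tool_rot: [3.14, -0.001, 0.878]
force: [0.5, -0.1, -1.5]
width: 44.8
gripper_force: 62.8
```

Contact force is gone and z has dropped, so the keyways may be over the pins. A gentle push will tell.

Emit:
arm_command([
  {"dx": 0, "dy": 0, "dz": -0.001, "yaw": 0, "jaw": 0},
  {"dx": 0, "dy": 0, "dz": -0.002, "yaw": 0, "jaw": 0},
  {"dx": 0, "dy": 0, "dz": -0.003, "yaw": 0, "jaw": 0},
  {"dx": 0, "dy": 0, "dz": -0.003, "yaw": 0, "jaw": 0},
])

```text
clock: 8.65
eef_pos: [595.8, -7.7, 76.1]
tool_rot: [3.141, 0.0, 0.877]
force: [1.6, -1.1, -1.2]
width: 44.5
gripper_force: 62.9
```

It moved in freely, so I push on to the plate and home.

Emit:
arm_command([
  {"dx": 0, "dy": 0, "dz": -0.002, "yaw": 0, "jaw": 0},
  {"dx": 0, "dy": 0, "dz": -0.004, "yaw": 0, "jaw": 0},
  {"dx": 0, "dy": 0, "dz": -0.006, "yaw": 0, "jaw": 0},
  {"dx": 0, "dy": 0, "dz": -0.008, "yaw": 0, "jaw": 0},
  {"dx": 0, "dy": 0, "dz": -0.0095, "yaw": 0, "jaw": 0},
  {"dx": 0, "dy": 0, "dz": -0.0105, "yaw": 0, "jaw": 0},
  {"dx": 0, "dy": 0, "dz": -0.0105, "yaw": 0, "jaw": 0},
  {"dx": 0, "dy": 0, "dz": -0.0105, "yaw": 0, "jaw": 0},
])

```text
clock: 9.45
eef_pos: [595.7, -7.8, 67.9]
tool_rot: [3.141, -0.001, 0.877]
force: [-3.9, -0.5, 17.9]
width: 44.8
gripper_force: 64.7
```

Emit:
arm_command([
  {"dx": 0, "dy": 0, "dz": -0.0005, "yaw": 0, "jaw": 0},
  {"dx": 0, "dy": 0, "dz": -0.0005, "yaw": 0, "jaw": 0},
  {"dx": 0, "dy": 0, "dz": -0.0005, "yaw": 0, "jaw": 0},
  {"dx": 0, "dy": 0, "dz": -0.0005, "yaw": 0, "jaw": 0},
  {"dx": 0, "dy": 0, "dz": -0.0005, "yaw": 0, "jaw": 0},
])

```text
clock: 9.95
eef_pos: [595.7, -7.8, 67.9]
tool_rot: [3.141, -0.002, 0.877]
force: [-4.8, -0.6, 22.0]
width: 44.3
gripper_force: 65.2
```

```bash
python3 - <<'E'
from h import *
s=read_state();print(s["clock"],s["eef_pos"],s["force"],s["qd"].round(3))
im,d,K,E=snap("wrist");h=cv2.cvtColor(im,cv2.COLOR_BGR2HSV)
m=(((h[...,0]<6)|(h[...,0]>174))&(h[...,1]>120)&(h[...,2]>60)).astype(np.uint8)
n,l,st,ce=cv2.connectedComponentsWithStats(m)
for i in range(1,n):
    if st[i,4]>500:
        for z in(96,):
            w=np.array([onz(b,a,z,K,E)[:2] for a,b in np.argwhere(l==i)],np.float32);print(st[i],cv2.minEnclosingCircle(w))
im2=snap("scene")[0][170:330,250:430];cv2.imwrite("pics/end.png",np.hstack([cv2.resize(im2,(540,480)),im[150:480:,200:460][:480]]) if 0 else cv2.resize(im2,(720,600)))
E
```

```text
9.95 [595.70260004  -7.78951044  67.87443807] [-4.81850292 -0.58196598 22.02821499] [-0.001  0.    -0.001  0.001 -0.001 -0.001  0.001]
[ 260  278  127   86 2395] ((595.6053466796875, -7.757396697998047), 22.672103881835938)
```

View pics/end.png

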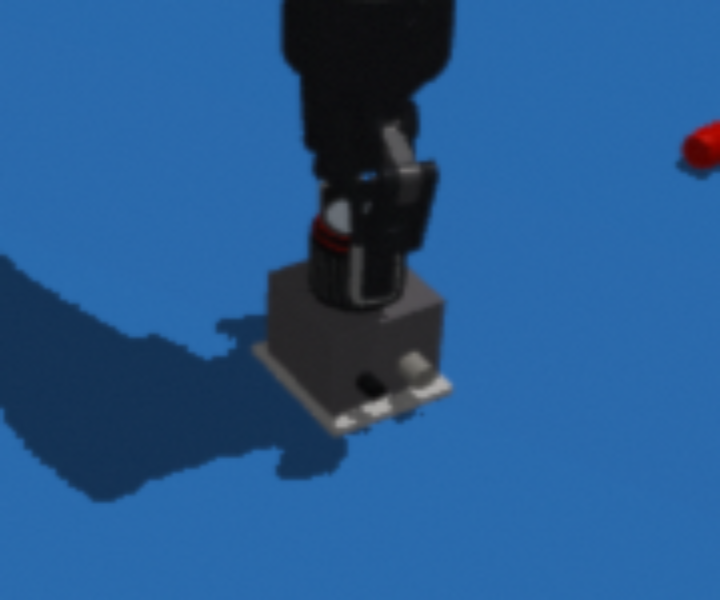

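The scene crop shows the lens sitting flush on the block at (360,300), with no brass visible and the fingers still holding it. It is stiff against the stop (22 N, z unchanged), so I hand it in.

```bash
python3 -c "from cell import *;print(finish_job())"
```

```text
the job is handed in; nothing more can be done
None
```

The black lens is over the pins and pushed fully home on the camera, held down at about 22 N; the job was handed in after about 10 s of robot time, and no verdict was returned.

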